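Set out a blind headrail and its fittings on the assembly rests

ROBOT

A 6-joint arm with a two-finger parallel gripper is mounted at the origin on a cart in front of the work surface, level with it; the furniture and walls round the work are solid. World frame = base frame: x ahead of the robot, y to its left, z up, the work surface at z = 0. Lengths are in mm, angles in rad, forces in N, time in s.
With the tool pointing down it reaches from about 275 to 825 mm from the base axis. Payload 5.2 kg.
Tool frame: the origin (TCP) lies at the very end of the fingers, on their centre line; the grasp point (between the pads) lies 19 mm behind it; z points along the fingers, y is the direction in which the jaws open and shut (so a half turn about z gives the same grasp; the last joint's range is limited). The gripper opens to 93 mm and grips with 3 to 60 N. Pads are 15 mm wide; open, the fingers measure 128 mm over their backs; the gripper's body (75 mm by 188 mm) begins 65 mm behind the grasp point.
Start: joints at [-1.452, 0.259, 1.535, -0, 1.348, -0.203], TCP at [173.972, -521.765, 218.653] pointing down, gripper open.
Joint ranges: [-3.14, 3.14], [-0.91, 2.08], [0.19, 2.58], [-1.22, 4.36], [0.22, 2.71], [-3.12, 3.12]. Speed limits (rad/s): [2.57, 2.57, 3.14, 3.14, 3.14, 3.14].

INTERFACE

Orientations are given as [roll, pitch, yaw] about the fixed x, y, z axes, in that order (R = Rz(yaw) Ry(pitch) Rx(roll)).
In Python, from bench import robot gives the robot as it stands. The module is installed in compiled form; this text tells all that it offers. Calls block until the motion is done:
- robot.move_ptp(position, orientation): joint-space move of the TCP to a pose.
- robot.move_linear(position, ori=None, speed=150, f_stop=None): straight line of the TCP; ori=None keeps the orientation; speed is the mean speed in mm/s. With f_stop (N) it stops when the force on the tool has changed by that much, and returns True; else False.
- robot.move_j(angles): joint-space move.
- robot.move_gripper(opening): opening from 0.0 (shut) to 1.0 (fully open); the grip force is fixed at half the most; returns when the fingers have stopped.
- robot.sleep(seconds).
- robot.inverse_kinematics(position, orientation): joint angles nearest the present ones, or None.
- robot.get_image(name): name is "side" or "top"; returns a dict with "img" (480x640x3 uint8, blue, green, red), "fovy" (degrees; the focal length in pixels is half the picture's height over the tangent of half this angle, whatever the lens; pixels are square), "cx", "cy" (the principal point, pixels), "eye" and "orientation" of the camera in the world. Camera axes: x right, y down, z forward; pixel columns grow to the right and rows downward; lengths in mm; the calibration is good to about 2 mm. A picture is of the moment at which its call begins. There is no depth.
A pose or a line that the arm cannot do raises robot.MotionError and nothing moves.
- robot.hand_in(): hands the job in, once; it reports no verdict.
Readings, each from a call of its own:
- robot.current_t(): time.
- robot.current_qpos(): joint angles.
- robot.current_joint_vel(): joint speeds.
- robot.current_joint_efforts(): joint torques, N m.
- robot.current_tcp_pos(): TCP position.
- robot.current_eef_rot(): TCP orientation.
- robot.current_contact_force(): force on the tool from outside, world axes, zero at the start.
- robot.current_ft_torque(): the same for the moment, N m.
- robot.current_gripper_width(): opening from 0.0 (shut) to 1.0 (fully open).
Only numpy, scipy, OpenCV 4.12 (cv2) and the standard library are available. Lean on these libraries where they do the work, as an engineer would, in place of code of your own. Each camera call takes 0.05 s, during which the arm holds its last target.

TASK

Set out one blind headrail ready for fitting: lay the rail in the slots of both plywood rests, equally far over each, with its shaft end at the rest that has the rectangular pocket, and stand the slat clip upright on the clip seat in the middle of the rail with its channel running along the rail. Put the chain drive housing flat in the rectangular pocket with the chain wheel, hub up, centred on top of it, and the end cap, collar up, flat in the round pocket. Do not disturb the roll of labels, the white bracket or the marker.

Things in the scene. Friction and masses are not known exactly. Their poses are not given: they have to be found in the camera images.
- rail: Aluminium headrail, open U-profile, channel up: 260 mm long (its y), 42 wide (x), 16 high; inside 36.8 wide, floor 3 mm thick. Origin: centre of its underside. Shaft end = +y: a grey block 26 mm long closes the channel and a 7 mm steel shaft stands out 16 mm. Clip seat: the 30 mm of floor at mid-length (y = 0) between two grey cross ribs 2.5 mm high.
- chain_drive: Chain drive housing in the front row (not the spares far left): cream round disc with a small hole, 48 mm across, 15 mm high, lying flat; two low lugs (14 mm wide, top 6 mm above the underside), 58 mm over both. Origin: centre of its underside. The lugs lie along its x.
- chain_wheel: Chain wheel: white round disc 39 mm across, 12 mm high, with a narrower hub (20 mm across) on top, 18 mm high in all, lying hub up. Origin: centre of its underside.
- end_cap: Tube end cap in the front row: white round flange 45 mm across, 8 mm high, with a hollow collar (28 mm across) on top, 26 mm high in all, collar up. Origin: centre of its underside.
- clip: Slat clip: small white U-shaped block, open side up, 16 mm long (x), 29 mm wide (y), 22 mm high; its channel, 16 mm wide between 6 mm walls, runs along its x. Origin: centre of its underside.
- drive_rest: Plywood rest with the rectangular pocket, 161 x 70 mm, fixed. Origin: centre of underside, x away from robot, y along the line of the two rests. Slot for the rail along y at x = +40 mm, open at both sides: 50 mm wide, floor z = 12 mm, cheeks up to z = 28 mm. In front, centred at x = -38 mm in a plate with top z = 16 mm, a pocket 70 (x) by 56 mm (y), 5 mm deep: the housing goes in only with its lugs along x.
- cap_rest: Plywood rest with the round pocket, 161 x 70 mm, fixed, 190 mm left or right of the other, same yaw, slots in line. Origin: centre of underside, x away from robot, y along the line of the two rests. Slot for the rail along y at x = +40 mm, open at both sides: 50 mm wide, floor z = 12 mm, cheeks up to z = 28 mm. In front, centred at x = -38 mm in a plate with top z = 16 mm, a pocket 56 mm across, 5 mm deep.
- labels: Roll of white labels lying flat, 73 mm across, 36 mm high; bystander. Origin: centre of its underside.
- bracket: White L-shaped bracket on its foot, 35x48 mm, 57 mm high; bystander. Origin: centre of its underside.
- marker: Black marker pen, 149 mm long (its y), 13 mm thick; bystander. Origin: centre of its underside.

How it is judged:
By the outcome, as a careful person would: the job done as asked, in the order asked, and still so for the second after the job is handed in, with the robot touching nothing.
It also fails if it takes over 109 s, if anything falls off the work surface, if the arm or the gripper's body presses on something with over 40 N, if the wrist force passes 120 N, or if a joint passes its speed limit or range.

## Working session

There is one attempt and no reset: what is moved stays moved. The work goes in short steps, each a Python script; the robot and the scene stay as the last script left them, time stands still between calls to the robot, and variables do not carry over. Pictures are saved under pics/ and viewed, and the job is handed in when it is done.

```bash
mkdir -p pics; ls
cat > h.py <<'E'
import numpy as np, cv2
from bench import robot
from scipy.spatial.transform import Rotation as R
def cam(n):
    d=robot.get_image(n); return d
def prep(d):
    f=240/np.tan(np.radians(d['fovy'])/2)
    o=np.array(d['orientation'],float)
    M=o if o.shape==(3,3) else R.from_euler('xyz',o).as_matrix()
    return f,M,np.array(d['eye'],float)
def ray(d,u,v,z):
    f,M,e=prep(d)
    r=M@np.array([(u-d['cx'])/f,(v-d['cy'])/f,1.])
    return e+r*(z-e[2])/r[2]
def proj(d,p):
    f,M,e=prep(d); c=M.T@(np.array(p,float)-e)
    return np.array([d['cx']+f*c[0]/c[2], d['cy']+f*c[1]/c[2]])
E
python3 - <<'E'
from h import *
for n in('top','side'):
    d=cam(n); cv2.imwrite(f'pics/{n}0.png',d['img']); np.save(f'{n}0.npy',d,allow_pickle=True)
    print(n,{k:v for k,v in d.items() if k!='img'})
print(robot.current_t(),robot.current_eef_rot(),robot.current_gripper_width())
E
```

```text
pics
top {'fovy': 43.924012257207856, 'cx': 318.6448333659016, 'cy': 245.2413381224619, 'eye': array([ 452.94671449,  109.02115937, 1334.25565937]), 'orientation': array([-3.06357955, -0.00351424, -1.58179779])}
side {'fovy': 47.5347195265925, 'cx': 323.3202870967041, 'cy': 234.8894199982432, 'eye': array([ 127.06686635, 1348.99212307,  752.28011493]), 'orientation': array([-2.05476568, -0.02025214, -2.8037347 ])}
0.1 [-3.13997715e+00 -3.43063048e-04  3.21812136e-01] 1.0006626075176475
```

View pics/top0.png

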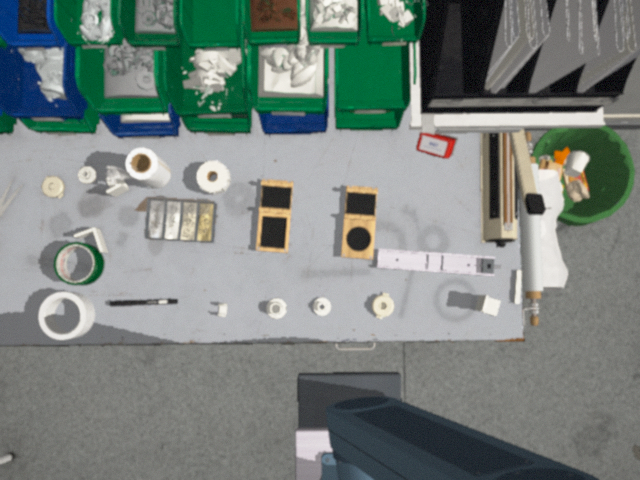

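View pics/side0.png

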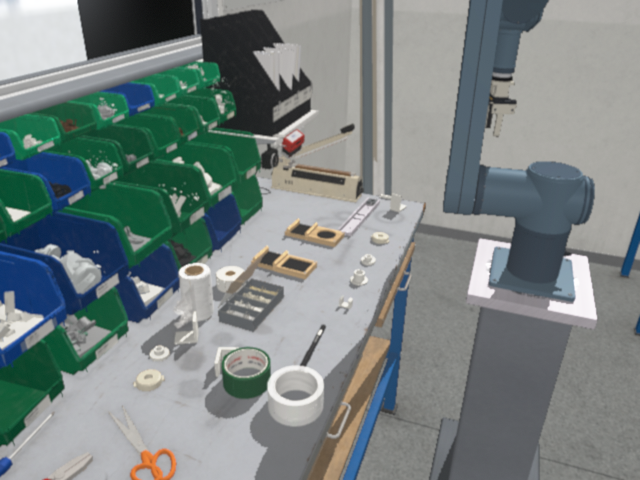

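Run:
```python
import cv2
i=cv2.imread('pics/top0.png')
cv2.imwrite('pics/z1.png',cv2.resize(i[165:325,200:360],(800,800)[:2],interpolation=cv2.INTER_CUBIC)[:,:][:800][:600] if 0 else cv2.resize(i[170:325,200:360],None,fx=3.8,fy=3.8,interpolation=cv2.INTER_CUBIC))
cv2.imwrite('pics/z2.png',cv2.resize(i[180:330,335:525],None,fx=4,fy=4,interpolation=cv2.INTER_CUBIC))
s=cv2.imread('pics/side0.png')
cv2.imwrite('pics/z3.png',cv2.resize(s[180:330,220:410],None,fx=4,fy=4,interpolation=cv2.INTER_CUBIC))
```

```text
(no output)
```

View pics/z1.png

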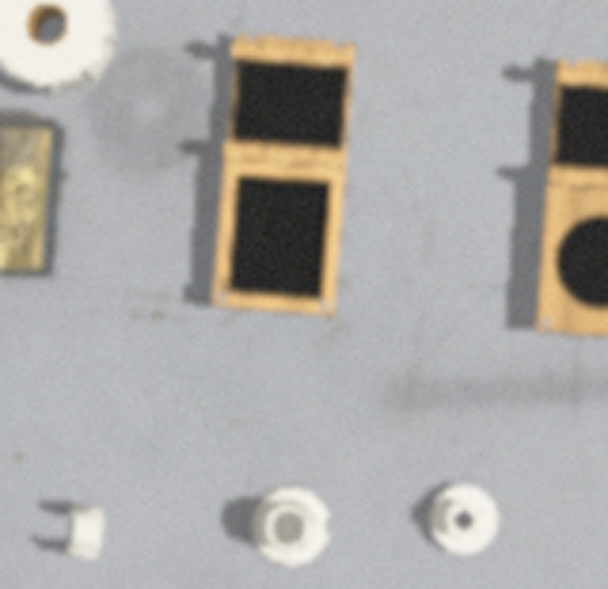

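View pics/z2.png

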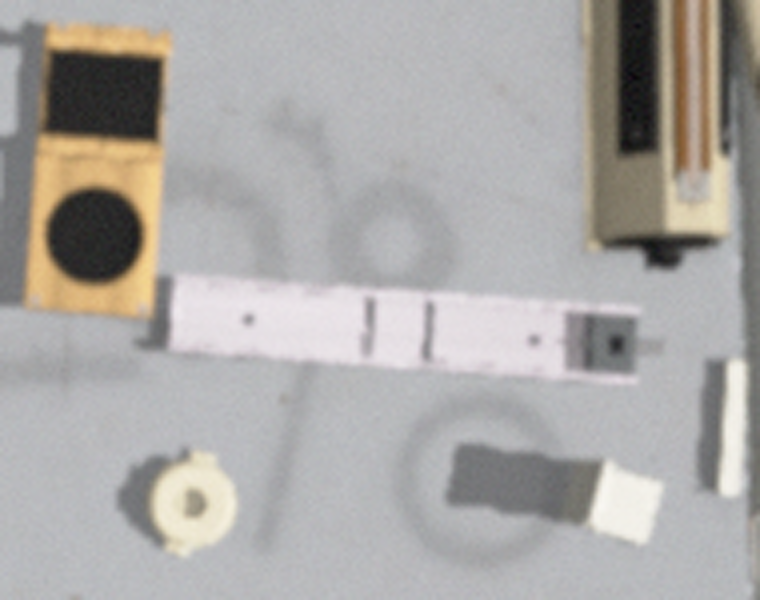

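View pics/z3.png

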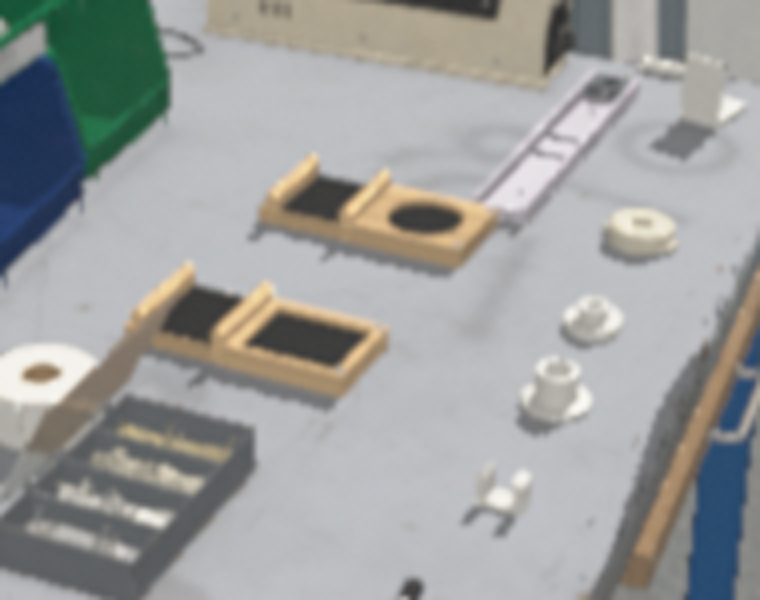

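```bash
cat > m1.py <<'E'
from h import *
d=np.load('top0.npy',allow_pickle=True).item(); im=d['img']
def blobs(mask,roi,amin=30):
    u0,v0,u1,v1=roi
    m=np.zeros(mask.shape,np.uint8); m[v0:v1,u0:u1]=mask[v0:v1,u0:u1]
    n,l,s,c=cv2.connectedComponentsWithStats(m.astype(np.uint8))
    out=[]
    for k in range(1,n):
        if s[k,4]>=amin:
            cn=max(cv2.findContours((l==k).astype(np.uint8),cv2.RETR_EXTERNAL,cv2.CHAIN_APPROX_NONE)[0],key=cv2.contourArea)
            out.append((c[k],s[k,4],cv2.minAreaRect(cn),cn))
    return out
def show(name,bs,z):
    for c,a,r,cn in bs:
        p=ray(d,*c,z); q=ray(d,*r[0],z)
        box=[ray(d,*b,z)[:2] for b in cv2.boxPoints(r)]
        e=[box[1]-box[0],box[2]-box[1]]
        print(name,c.round(1),a,'cen',p[:2].round(1),'rect',q[:2].round(1),[(round(float(np.linalg.norm(x))+2.2,1),round(float(np.degrees(np.arctan2(x[1],x[0]))),1)) for x in e])
hsv=cv2.cvtColor(im,cv2.COLOR_BGR2HSV)
V=hsv[...,2];S=hsv[...,1]
show('black',blobs((V<70),(250,175,385,265),100),13)
show('wood',blobs((S>70)&(V>100)|(V<70),(250,172,385,265),100),20)
wh=(im.min(2)>195)|((S>15)&(V>190)&(hsv[...,0]<40))
print(im[260,400],im[260,350],im[305,222],im[308,268],im[299,383],im[280,300], im[265,490])
E
python3 m1.py
```

```text
black [275.7 197. ] 518 cen [665.6 198.3] rect [665.7 198.1] [(45.4, -4.6), (63.1, -95.0)]
black [360.4 203.4] 516 cen [649.1   8.6] rect [648.9   8.5] [(62.8, -90.6), (45.1, 179.0)]
black [273.2 231.8] 633 cen [587.4 204.3] rect [587.6 204.4] [(65.8, -4.9), (52.1, -95.4)]
black [358.3 238.4] 388 cen [570.4  14.6] rect [570.3  14.2] [(49.1, -90.6), (49.2, 179.0)]
wood [274.3 215.9] 2107 cen [622.2 201.2] rect [623.  201.4] [(162.4, -4.7), (73.6, -95.2)]
wood [358.9 222.4] 2119 cen [605.5  13.3] rect [606.5  12.4] [(162.0, -5.0), (74.3, -94.9)]
[228 224 230] [182 180 181] [201 212 215] [152 161 162] [214 232 238] [182 180 179] [75 71 71]
```

```bash
cat > m2.py <<'E'
from m1 import *
print('----')
V16=im.min(2).astype(int)
# background subtraction: difference to median-blurred bench colour
bg=cv2.medianBlur(im,51).astype(int)
br=(im.astype(int)-bg)
bright=(br.max(2)>15)&(V>195)
rail=bright|((S<20)&(V<100))
show('rail',blobs((bright|(V<140))&(np.indices(V.shape)[0]>240),(370,245,498,280),200),16)
show('front',blobs(bright,(205,290,400,325),20),8)
show('bystand',blobs(bright,(440,290,515,325),40),30)
show('marker',blobs(V<90,(95,290,190,315),40),6)
v=im.copy(); v[bright]=(0,0,255)
cv2.imwrite('pics/m2.png',cv2.resize(v[235:330,200:525],None,fx=2.4,fy=2.4,interpolation=0))
E
python3 m2.py
```

```text
black [275.7 197. ] 518 cen [665.6 198.3] rect [665.7 198.1] [(45.4, -4.6), (63.1, -95.0)]
black [360.4 203.4] 516 cen [649.1   8.6] rect [648.9   8.5] [(62.8, -90.6), (45.1, 179.0)]
black [273.2 231.8] 633 cen [587.4 204.3] rect [587.6 204.4] [(65.8, -4.9), (52.1, -95.4)]
black [358.3 238.4] 388 cen [570.4  14.6] rect [570.3  14.2] [(49.1, -90.6), (49.2, 179.0)]
wood [274.3 215.9] 2107 cen [622.2 201.2] rect [623.  201.4] [(162.4, -4.7), (73.6, -95.2)]
wood [358.9 222.4] 2119 cen [605.5  13.3] rect [606.5  12.4] [(162.0, -5.0), (74.3, -94.9)]
[228 224 230] [182 180 181] [201 212 215] [152 161 162] [214 232 238] [182 180 179] [75 71 71]
----
rail [428.9 261.1] 1889 cen [ 517.9 -141. ] rect [ 516.8 -157.1] [(46.7, -5.2), (262.6, -94.8)]
front [383.7 305.8] 369 cen [420.4 -39.5] rect [421.6 -38.3] [(50.0, -64.2), (52.5, -154.4)]
front [323.2 306.4] 217 cen [420.5  94.6] rect [420.6  94.2] [(43.3, -11.0), (36.0, -100.9)]
front [278.1 308.2] 247 cen [417.6 194.7] rect [418.  195.9] [(39.9, -90.6), (46.3, 179.6)]
front [222.9 310.2] 100 cen [414.6 316.9] rect [413.9 316.7] [(19.9, -90.6), (30.8, -179.9)]
bystand [491.1 305.7] 273 cen [ 418.5 -271.7] rect [ 418.8 -272.1] [(42.5, -17.8), (36.8, -106.6)]
marker [127.4 302.6] 147 cen [433.7 529. ] rect [433.4 524.3] [(88.8, -89.0), (11.6, -177.7)]
```

View pics/m2.png

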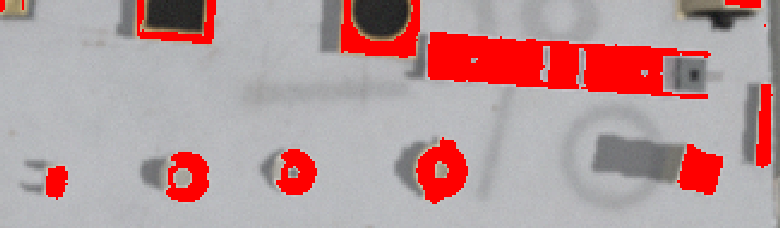

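```bash
cat > m3.py <<'E'
from m1 import *
print('----')
big=cv2.resize(im,None,fx=4,fy=4,interpolation=cv2.INTER_CUBIC)
b=cv2.GaussianBlur(big,(0,0),2.5).astype(int)
w=b[...,2]-b[...,0]
for (u,v) in [(223,310),(277,308),(320,306),(383,305)]:
    print(np.round(w[int(v*4),int((u-18)*4):int((u+18)*4):6]))
mask=(w>4)|(b.min(2)>200)
for nm,(u,v),zs in [('clip',(223,310),(0,22)),('cap',(277,308),(4,8)),('wheel',(320,306),(6,12)),('drive',(383,305),(8,15))]:
    m=np.zeros(mask.shape,np.uint8); m[(v-22)*4:(v+22)*4,(u-22)*4:(u+22)*4]=mask[(v-22)*4:(v+22)*4,(u-22)*4:(u+22)*4]
    cn=max(cv2.findContours(m,cv2.RETR_EXTERNAL,cv2.CHAIN_APPROX_NONE)[0],key=cv2.contourArea)
    c,r=cv2.minEnclosingCircle(cn); rc=cv2.minAreaRect(cn)
    M=cv2.moments(cn); g=(M['m10']/M['m00'],M['m01']/M['m00'])
    for z in zs:
        f=lambda p:ray(d,(p[0]+.5)/4-.5,(p[1]+.5)/4-.5,z)[:2].round(1)
        print(nm,z,'encl',f(c),'2r',round(2*r/4*2.25,1),'cg',f(g),'rect',f(rc[0]),[f(q) for q in cv2.boxPoints(rc)])
    cv2.drawContours(big,[cn],-1,(0,0,255),1)
cv2.imwrite('pics/m3.png',np.hstack([big[4*288:4*330,4*(u-22):4*(u+22)] for u in (223,277,320,383)]))
z=ray(d,434.4,261.5,5); print('rib mid',z)
E
python3 m3.py
```

```text
black [275.7 197. ] 518 cen [665.6 198.3] rect [665.7 198.1] [(45.4, -4.6), (63.1, -95.0)]
black [360.4 203.4] 516 cen [649.1   8.6] rect [648.9   8.5] [(62.8, -90.6), (45.1, 179.0)]
black [273.2 231.8] 633 cen [587.4 204.3] rect [587.6 204.4] [(65.8, -4.9), (52.1, -95.4)]
black [358.3 238.4] 388 cen [570.4  14.6] rect [570.3  14.2] [(49.1, -90.6), (49.2, 179.0)]
wood [274.3 215.9] 2107 cen [622.2 201.2] rect [623.  201.4] [(162.4, -4.7), (73.6, -95.2)]
wood [358.9 222.4] 2119 cen [605.5  13.3] rect [606.5  12.4] [(162.0, -5.0), (74.3, -94.9)]
[228 224 230] [182 180 181] [201 212 215] [152 161 162] [214 232 238] [182 180 179] [75 71 71]
----
[-3 -4 -4 -3 -4 -4 -4 -5 -4  5 11  9  9  9  8  1 -4 -4 -5 -5 -5 -5 -4 -5]
[-3 -2 -2 -3  0  6 10 14 15 12 12 11 10 12 14 11 10 10  7 -1 -5 -5 -5 -4]
[-4 -3 -4 -4 -2 -4 -5  2  9 11 14 12  6 -1  5 10  9  9  9  5 -1 -4 -3 -3]
[-5 -4 -4 -3  6 25 33 28 26 31 34 31 26 24 29 32 28 27 23 17  2 -4 -4 -5]
clip 0 encl [415.8 319.3] 2r 33.3 cg [415.8 319.4] rect [415.5 319.4] [array([400.3, 330.8]), array([432.1, 329.1]), array([430.7, 307.9]), array([399. , 
[... 506 characters left out ...]
ncl [420.7  97.7] 2r 43.4 cg [420.8  97.5] rect [420.6  97.5] [array([435.4, 122.9]), array([446.2,  83.2]), array([405.8,  72.2]), array([395. , 111.8])]
wheel 12 encl [420.9  97.8] 2r 43.4 cg [420.9  97.6] rect [420.7  97.6] [array([435.4, 122.9]), array([446.2,  83.3]), array([406. ,  72.3]), array([395.3, 111.8])]
drive 8 encl [421.5 -35.6] 2r 63.4 cg [421.2 -36.7] rect [421.4 -36.6] [array([433.4,  -1.4]), array([456.8, -48.3]), array([409.3, -71.8]), array([386. , -25.1])]
drive 15 encl [421.7 -34.8] 2r 63.4 cg [421.4 -35.9] rect [421.5 -35.9] [array([433.5,  -0.8]), array([456.8, -47.4]), array([409.5, -70.9]), array([386.4, -24.4])]
rib mid [ 517.54227466 -155.32718177    5.        ]
```

View pics/m3.png

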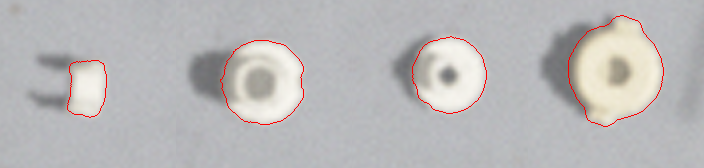

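```bash
cat > s1.py <<'E'
from h import *
ry=np.radians(85.2)
o=[np.pi,0,ry]; P=[516.8,-156]
print(robot.inverse_kinematics(P+[150],o), robot.inverse_kinematics([657,103,15],[np.pi,0,np.radians(-95)]), robot.inverse_kinematics([657,103,15],[np.pi,0,np.radians(85)]))
robot.move_ptp(P+[120],o)
print(robot.current_t(),robot.current_qpos())
robot.move_linear(P+[3.5],speed=120,f_stop=15)
print(robot.current_tcp_pos(),robot.current_t())
robot.move_gripper(0)
print('w',robot.current_gripper_width()*93,robot.current_t())
for n in('top','side'):
    d=cam(n); cv2.imwrite(f'pics/{n}1.png',d['img'])
E
python3 s1.py; python3 -c "
import cv2;a=cv2.imread('pics/top1.png');b=cv2.imread('pics/side1.png')
import numpy as np
cv2.imwrite('pics/c1.png',np.hstack([cv2.resize(a[180:330,340:540],None,fx=2,fy=2),cv2.resize(b[130:280,280:480],None,fx=2,fy=2)]))"
```

```text
[-0.49987841  0.29681624  1.65933251  0.          1.18544391 -0.41610261] [-1.18834952e-02  6.40783129e-01  1.46293995e+00 -4.44089210e-16
  1.03786957e+00 -3.06620969e+00] [-1.18834952e-02  6.40783129e-01  1.46293995e+00 -4.44089210e-16
  1.03786957e+00  7.53829674e-02]
1.95 [-5.01383225e-01  3.27460721e-01  1.69655134e+00 -3.43574430e-04
  1.11696110e+00 -4.16025431e-01]
[ 517.35323759 -156.34129121    4.13740637] 3.075
w 41.85341069526679 3.925
```

View pics/c1.png

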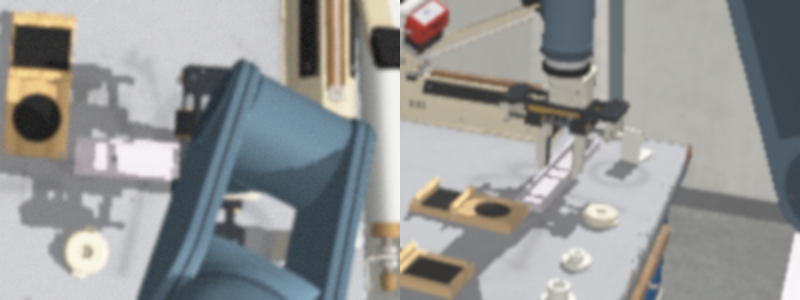

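```bash
cat > s2.py <<'E'
from h import *
robot.move_linear([516.8,-156,200],speed=200)
print('F',robot.current_contact_force(),'w',robot.current_gripper_width()*93)
o=[np.pi,0,np.radians(-95)]
robot.move_ptp([470,0,200],o)
print(robot.current_t(),robot.current_qpos(),robot.current_gripper_width()*93)
robot.move_linear([657,103,120],speed=150)
print(robot.current_t(),robot.current_tcp_pos())
for n in('top','side'):
    d=cam(n); cv2.imwrite(f'pics/{n}2.png',d['img']); np.save(f'{n}2.npy',d,allow_pickle=True)
E
python3 s2.py; python3 -c "
import cv2;a=cv2.imread('pics/top2.png');b=cv2.imread('pics/side2.png')
import numpy as np
cv2.imwrite('pics/c2.png',np.hstack([cv2.resize(a[130:330,200:400],None,fx=2,fy=2),cv2.resize(b[130:330,200:400],None,fx=2,fy=2)]))"
```

```text
F [-0.53044564 -0.02524023 -2.27190925] w 41.72297727136615
8.0167 [-2.38107992e-01  1.28466234e-01  1.74628218e+00 -4.28080617e-05
  1.26693509e+00  2.99055946e+00] 41.619724936395755Traceback (most recent call last):
  File "s2.py", line 7, in <module>
    robot.move_linear([657,103,120],speed=150)
    ~~~~~~~~~~~~~~~~~^^^^^^^^^^^^^^^^^^^^^^^^^
bench.MotionError: the arm cannot follow that straight line within its joint ranges
[ WARN:0@0.021] global loadsave.cpp:275 findDecoder imread_('pics/top2.png'): can't open/read file: check file path/integrity
[ WARN:0@0.021] global loadsave.cpp:275 findDecoder imread_('pics/side2.png'): can't open/read file: check file path/integrity
Traceback (most recent call last):
TypeError: 'NoneType' object is not subscriptable
```

```bash
cat > s2b.py <<'E'
from h import *
o=[np.pi,0,np.radians(-95)]
q=list(robot.current_qpos()); q[5]=-3.05
robot.move_j(q)
print(robot.current_t(),robot.current_qpos()[5],robot.current_gripper_width()*93)
robot.move_linear([657,103,120],o,speed=150)
print(robot.current_t(),robot.current_tcp_pos(),robot.current_qpos(),robot.current_eef_rot())
for n in('top','side'):
    d=cam(n); cv2.imwrite(f'pics/{n}2.png',d['img']); np.save(f'{n}2.npy',d,allow_pickle=True)
E
python3 s2b.py; python3 -c "
import cv2;a=cv2.imread('pics/top2.png');b=cv2.imread('pics/side2.png')
import numpy as np
cv2.imwrite('pics/c2.png',np.hstack([cv2.resize(a[130:330,200:400],None,fx=2,fy=2),cv2.resize(b[130:330,200:400],None,fx=2,fy=2)]))"
```

```text
12.975 -3.0498875356650945 41.60434822081476
14.6417 [656.75342282 102.67900104 120.48341927] [-1.23075007e-02  5.33342562e-01  1.36634935e+00 -1.32465902e-04
  1.24158412e+00 -3.06613546e+00] [-3.14126748e+00 -1.01140273e-04 -1.65851823e+00]
```

View pics/c2.png

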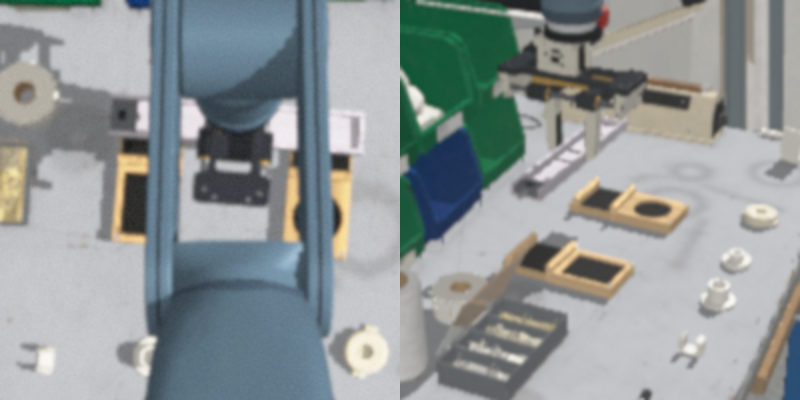

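```bash
cat > s3.py <<'E'
from h import *
robot.move_linear([657,103,32],speed=100)
print(robot.current_contact_force())
print(robot.move_linear([657,103,15.2],speed=40,f_stop=10))
print(robot.current_t(),robot.current_tcp_pos(),robot.current_contact_force())
for n in('top','side'):
    d=cam(n); cv2.imwrite(f'pics/{n}3.png',d['img']); np.save(f'{n}3.npy',d,allow_pickle=True)
E
python3 s3.py; python3 -c "
import cv2;a=cv2.imread('pics/top3.png');b=cv2.imread('pics/side3.png')
import numpy as np
cv2.imwrite('pics/c3.png',np.hstack([cv2.resize(a[160:260,240:400],None,fx=4,fy=4,interpolation=2)]))
cv2.imwrite('pics/c3s.png',np.hstack([cv2.resize(b[180:300,240:400],None,fx=4,fy=4,interpolation=2)]))"
```

```text
[-0.0024017  -0.67308684 -1.5779781 ]
True
16.2167 [656.8270004  102.97693804  15.22598719] [0.21220124 0.2613371  4.53415558]
```

View pics/c3.png

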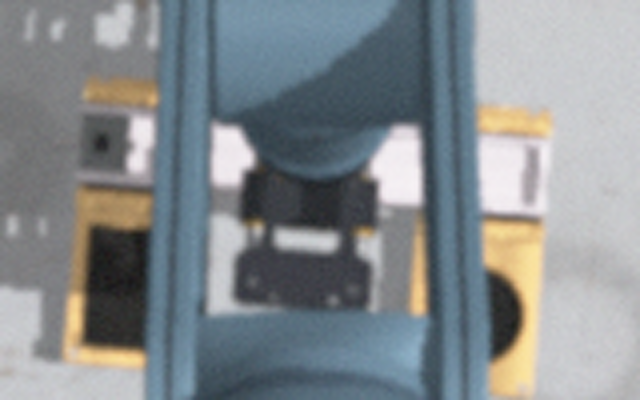

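View pics/c3s.png

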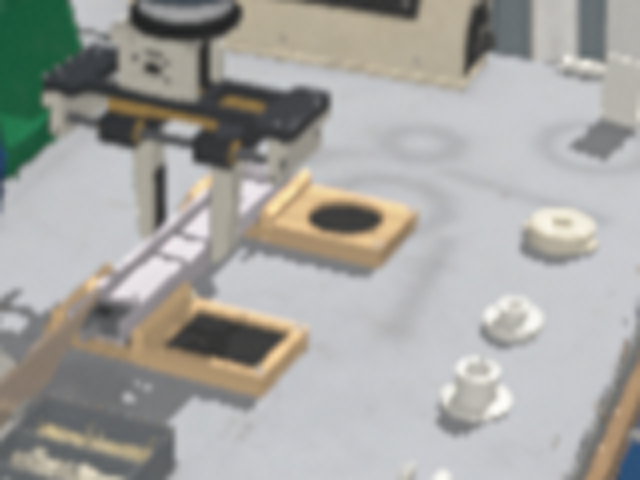

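```bash
cat > s4.py <<'E'
from h import *
robot.move_gripper(0.7)
robot.move_linear([657,103,130],speed=200)
o=[np.pi,0,np.radians(86)]
P=[416,317.5]
robot.move_ptp(P+[90],o)
print(robot.current_t(),robot.current_qpos())
for n in('top','side'):
    d=cam(n); cv2.imwrite(f'pics/{n}4.png',d['img']); np.save(f'{n}4.npy',d,allow_pickle=True)
E
python3 s4.py; python3 -c "
import cv2;a=cv2.imread('pics/top4.png');b=cv2.imread('pics/side4.png')
import numpy as np
cv2.imwrite('pics/c4.png',np.hstack([cv2.resize(a[160:260,240:400],None,fx=4,fy=4,interpolation=2)]))
cv2.imwrite('pics/c4s.png',np.hstack([cv2.resize(b[180:300,240:400],None,fx=4,fy=4,interpolation=2)]))"
```

```text
20.6417 [ 4.38302313e-01  3.36024765e-01  1.77110891e+00 -4.45168213e-05
  1.03437177e+00  5.08065285e-01]
```

View pics/c4.png

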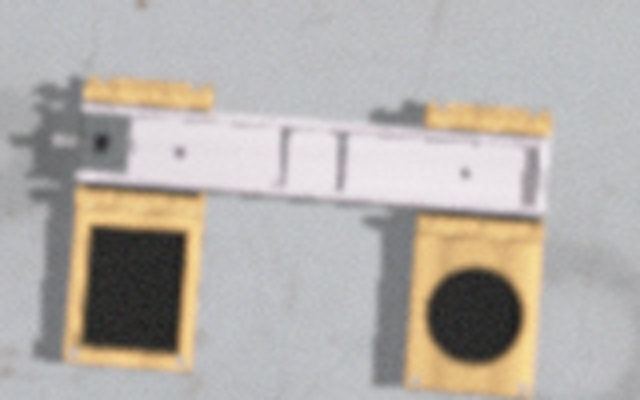

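View pics/c4s.png

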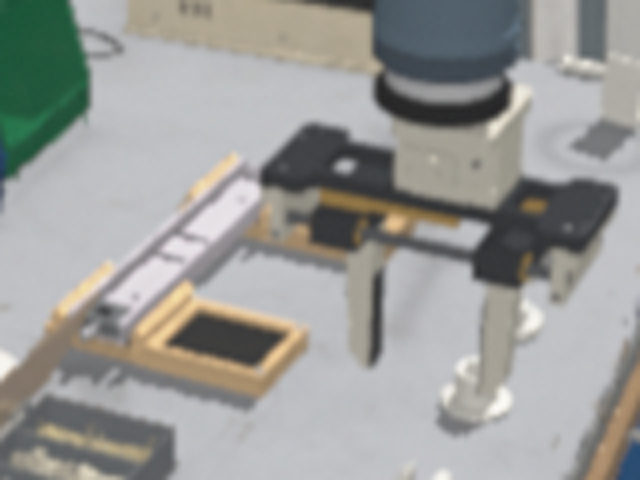

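```bash
cat > s5.py <<'E'
from h import *
d=np.load('top4.npy',allow_pickle=True).item()
print('ribmid',ray(d,317.9,199.6,17.5))
P=[416,317.5]
print(robot.move_linear(P+[15],speed=100,f_stop=12))
robot.move_gripper(0)
print('w',robot.current_gripper_width()*93,robot.current_tcp_pos(),robot.current_t())
robot.move_linear(P+[120],speed=200)
print('w',robot.current_gripper_width()*93)
o=[np.pi,0,np.radians(85)]
robot.move_ptp([657,103,100],o)
print(robot.current_t(),robot.current_gripper_width()*93,robot.current_tcp_pos())
for n in('top','side'):
    d=cam(n); cv2.imwrite(f'pics/{n}5.png',d['img']); np.save(f'{n}5.npy',d,allow_pickle=True)
E
python3 s5.py; python3 -c "
import cv2;a=cv2.imread('pics/top5.png');b=cv2.imread('pics/side5.png')
import numpy as np
cv2.imwrite('pics/c5.png',np.hstack([cv2.resize(a[160:260,240:400],None,fx=2.5,fy=2.5,interpolation=2),cv2.resize(b[180:280,240:400],None,fx=2.5,fy=2.5,interpolation=2)]))"
```

```text
ribmid [658.04418588 103.80001676  17.5       ]
False
w 28.132791408104147 [416.07809325 317.5347342   15.12643315] 22.325
w 28.277954418117726
24.225 27.82109626618553 [656.0143441  104.30525736  99.74210472]
```

View pics/c5.png

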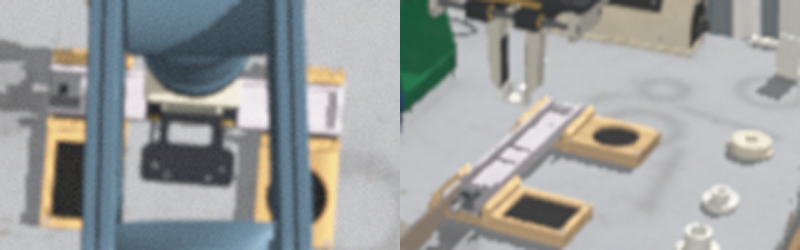

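```bash
cat > s6.py <<'E'
from h import *
X,Y=657.3,103.3
robot.move_linear([X,Y,45],speed=100)
print(robot.current_tcp_pos())
print(robot.move_linear([X,Y,29.6],speed=30,f_stop=5))
print(robot.current_t(),robot.current_tcp_pos(),robot.current_contact_force())
robot.move_gripper(0.5)
robot.move_linear([X,Y,110],speed=150)
o=[np.pi,0,np.radians(-12)]
robot.move_ptp([421.3,-36.2,90],o)
print(robot.current_t(),robot.current_qpos())
for n in('top','side'):
    d=cam(n); cv2.imwrite(f'pics/{n}6.png',d['img']); np.save(f'{n}6.npy',d,allow_pickle=True)
E
python3 s6.py; python3 -c "
import cv2;a=cv2.imread('pics/top6.png');b=cv2.imread('pics/side6.png')
import numpy as np
cv2.imwrite('pics/c6.png',np.hstack([cv2.resize(a[160:260,260:360],None,fx=4,fy=4,interpolation=2),cv2.resize(b[200:300,250:350],None,fx=4,fy=4,interpolation=2)]))"
```

```text
[657.60341139 103.43583524  45.32208694]
True
25.5333 [657.06909841 103.24934083  30.11194047] [-0.89757011 -0.21875363  4.89442504]
27.9917 [-3.50580005e-01  1.73266230e-01  2.00112389e+00  1.51336544e-04
  9.66823044e-01  1.42826688e+00]
```

View pics/c6.png

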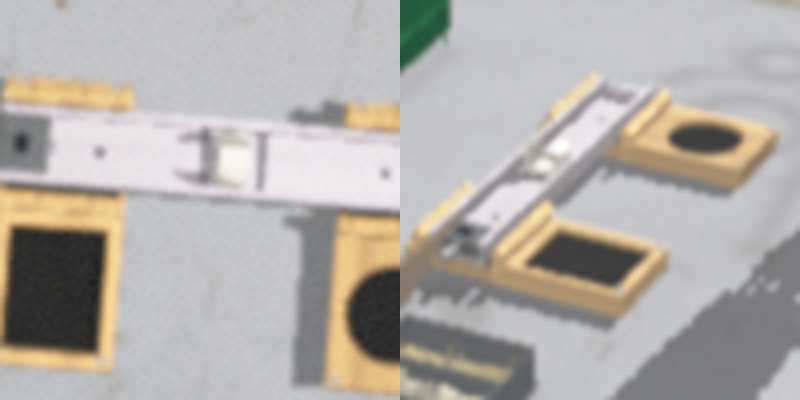

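View pics/top6.png

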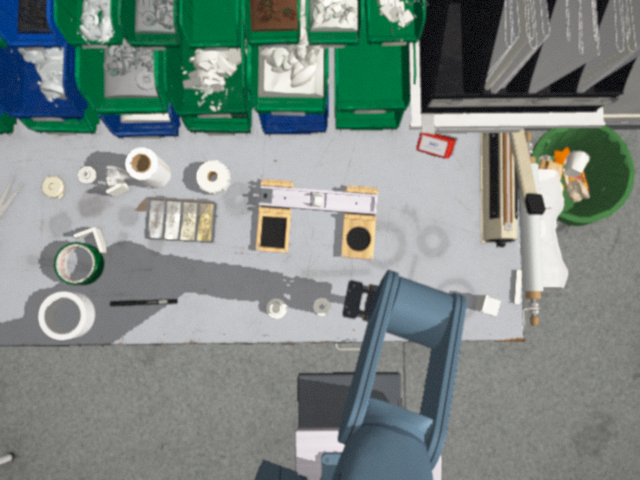

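```bash
cat > s7.py <<'E'
from h import *
P=[421.3,-36.2]
robot.move_gripper(0.8)
print(robot.move_linear(P+[7.5],speed=100,f_stop=12))
robot.move_gripper(0)
print('w',robot.current_gripper_width()*93,robot.current_tcp_pos(),robot.current_t())
robot.move_linear(P+[100],speed=200)
print('w',robot.current_gripper_width()*93)
o=[np.pi,0,np.radians(-5)]
X,Y=587.6,204.4
robot.move_ptp([X,Y,90],o)
robot.move_linear([X,Y,32],speed=100)
print(robot.current_t(),robot.current_tcp_pos(),robot.current_gripper_width()*93)
print(robot.move_linear([X,Y,18],speed=30,f_stop=6))
print(robot.current_t(),robot.current_tcp_pos(),robot.current_contact_force())
for n in('top','side'):
    d=cam(n); cv2.imwrite(f'pics/{n}7.png',d['img']); np.save(f'{n}7.npy',d,allow_pickle=True)
E
python3 s7.py; python3 -c "
import cv2;a=cv2.imread('pics/top7.png');b=cv2.imread('pics/side7.png')
import numpy as np
cv2.imwrite('pics/c7.png',np.hstack([cv2.resize(a[160:260,240:340],None,fx=4,fy=4,interpolation=2),cv2.resize(b[200:300,240:340],None,fx=4,fy=4,interpolation=2)]))"
```

```text
False
w 45.96011714565187 [421.47639147 -36.21327737   7.72499294] 30.3167
w 46.31433070523887
32.7917 [588.05670665 204.18048926  32.47323996] 46.37787472291001
True
33.275 [587.49110814 204.46905552  18.14917729] [-0.23459618  0.93359334  3.83602251]
```

View pics/c7.png

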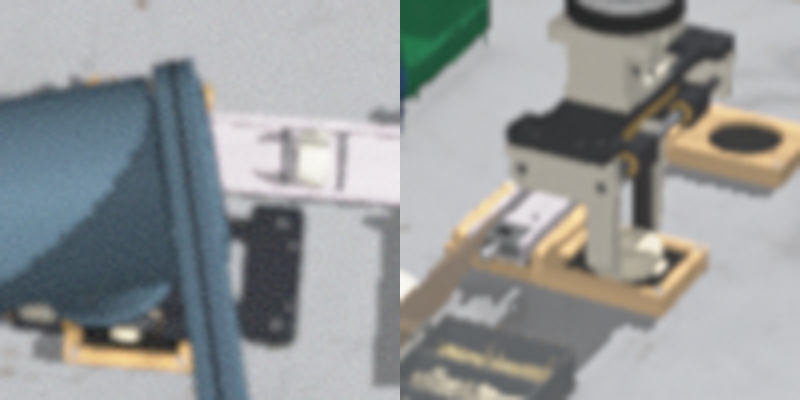

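```bash
cat > s8.py <<'E'
from h import *
X,Y=587.5,204.4
robot.move_gripper(0.65)
robot.move_linear([X,Y,100],speed=150)
P=[420.8,97.6]
robot.move_ptp(P+[90],[np.pi,0,np.radians(-5)])
print(robot.current_t(),robot.current_qpos())
for n in('top','side'):
    d=cam(n); cv2.imwrite(f'pics/{n}8.png',d['img']); np.save(f'{n}8.npy',d,allow_pickle=True)
d=np.load('top8.npy',allow_pickle=True).item()
big=cv2.resize(d['img'],None,fx=4,fy=4,interpolation=cv2.INTER_CUBIC)
cv2.imwrite('pics/c8.png',np.hstack([big[640:1040,960:1360],cv2.resize(cam('side')['img'][200:300,240:340],None,fx=4,fy=4,interpolation=2)]))
E
python3 s8.py
```

```text
35.375 [-3.14153781e-02  1.88830149e-01  1.98003161e+00  2.79391262e-04
  9.71094203e-01  1.62706816e+00]
```

View pics/c8.png

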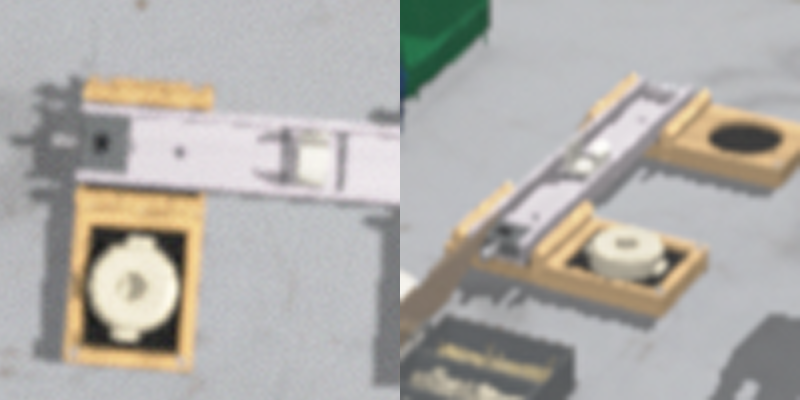

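```bash
cat > circ.py <<'E'
from h import *
def circ(d,roi,z,mode):
    big=cv2.resize(d['img'],None,fx=4,fy=4,interpolation=cv2.INTER_CUBIC)
    b=cv2.GaussianBlur(big,(0,0),2).astype(int)
    m=(b.min(2)>135) if mode=='cream' else (b.min(2)>190)
    u0,v0,u1,v1=[4*k for k in roi]
    M=np.zeros(m.shape,np.uint8); M[v0:v1,u0:u1]=m[v0:v1,u0:u1]
    M=cv2.morphologyEx(M,cv2.MORPH_OPEN,cv2.getStructuringElement(cv2.MORPH_ELLIPSE,(41,41))) if mode=='cream' else M
    cn=max(cv2.findContours(M,cv2.RETR_EXTERNAL,cv2.CHAIN_APPROX_NONE)[0],key=cv2.contourArea)
    e=cv2.fitEllipse(cn); r=cv2.minAreaRect(cn)
    f=lambda p:ray(d,(p[0]+.5)/4-.5,(p[1]+.5)/4-.5,z)[:2].round(1)
    cv2.drawContours(big,[cn],-1,(0,0,255),1)
    return f(e[0]),[x/4 for x in e[1]],f(r[0]),big[v0:v1,u0:u1]
E
python3 - <<'E'
from circ import *
d=np.load('top8.npy',allow_pickle=True).item()
r=circ(d,(258,212,291,252),22,'cream'); print(r[:3]); cv2.imwrite('pics/c8b.png',cv2.resize(r[3],None,fx=3,fy=3))
E
```

```text
(array([587.5, 203.7]), [21.310762405395508, 22.699235916137695], array([587.4, 203.8]))
```

View pics/c8b.png

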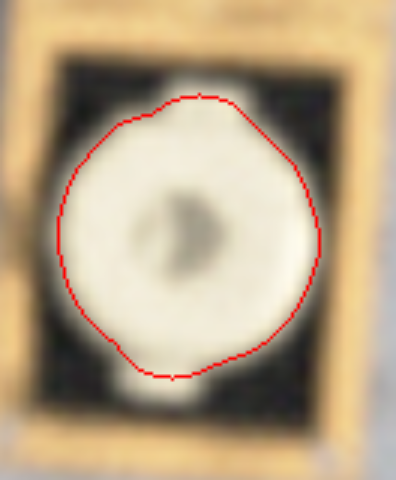

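```bash
cat > s9.py <<'E'
from h import *
P=[420.8,97.6]
print(robot.move_linear(P+[4],speed=100,f_stop=12))
robot.move_gripper(0)
p=robot.current_tcp_pos(); print('w',robot.current_gripper_width()*93,p,robot.current_t())
robot.move_linear(P+[110],speed=200)
print('w',robot.current_gripper_width()*93)
o=[np.pi,0,np.radians(-5)]
X,Y=587.5,204.2
robot.move_ptp([X,Y,100],o)
robot.move_linear([X,Y,42],speed=100)
robot.sleep(0.2)
print(robot.current_t(),robot.current_tcp_pos(),robot.current_gripper_width()*93)
print(robot.move_linear([X,Y,29],speed=20,f_stop=4))
print(robot.current_t(),robot.current_tcp_pos(),robot.current_contact_force())
d=cam('side'); cv2.imwrite('pics/c9.png',cv2.resize(d['img'][200:300,240:340],None,fx=4,fy=4,interpolation=2))
E
python3 s9.py
```

```text
False
w 36.20626529493788 [421.05961701  97.60813881   4.28437914] 37.075
w 36.55813425683297
39.5 [588.08219295 204.31240123  42.84677142] 36.33234618733168
True
40.0667 [587.30219326 204.17517495  30.29019155] [-0.58277866  0.47191398  3.87270897]
```

View pics/c9.png

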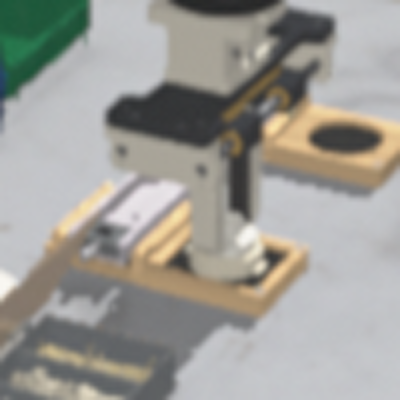

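```bash
cat > s10.py <<'E'
from h import *
X,Y=587.4,204.2
robot.move_gripper(0.6)
robot.move_linear([X,Y,110],speed=150)
P=[417.7,198.7]
robot.move_ptp(P+[100],[np.pi,0,np.radians(-5)])
print(robot.current_t(),robot.current_qpos())
for n in('top','side'):
    d=cam(n); cv2.imwrite(f'pics/{n}10.png',d['img']); np.save(f'{n}10.npy',d,allow_pickle=True)
d=np.load('top10.npy',allow_pickle=True).item(); s=np.load('side10.npy',allow_pickle=True).item()
big=cv2.resize(d['img'],None,fx=8,fy=8,interpolation=cv2.INTER_CUBIC)
cv2.imwrite('pics/c10.png',np.hstack([big[1640:2040,2000:2400],cv2.resize(s['img'][220:270,275:325],None,fx=8,fy=8,interpolation=2)]))
E
python3 s10.py
```

```text
42.075 [ 2.01927719e-01  2.25742471e-01  1.89998691e+00 -1.10792825e-04
  1.01426914e+00  1.86001045e+00]
```

View pics/c10.png

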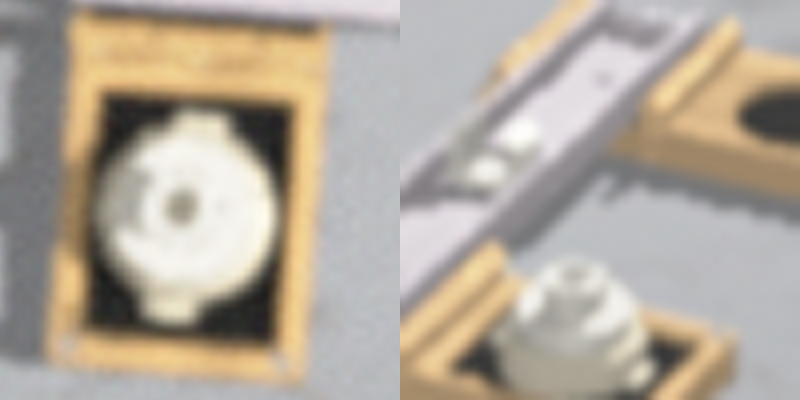

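```bash
cat > s11.py <<'E'
from h import *
d=np.load('top10.npy',allow_pickle=True).item()
f=lambda X,Y,z: ray(d,250+(X+.5)/8-.5,205+(Y+.5)/8-.5,z)[:2].round(1)
print('bore',f(181,208,44),'lugmid',f((204+170)/2,216.5,17),'disc',f(186,213,26))
P=[417.7,198.7]
print(robot.move_linear(P+[11],speed=100,f_stop=12))
robot.move_gripper(0)
print('w',robot.current_gripper_width()*93,robot.current_tcp_pos(),robot.current_t())
robot.move_linear(P+[120],speed=200)
o=[np.pi,0,np.radians(-5)]
X,Y=571,14.9
robot.move_ptp([X,Y,110],o)
robot.move_linear([X,Y,36],speed=100)
robot.sleep(0.2)
print(robot.current_t(),robot.current_tcp_pos(),robot.current_gripper_width()*93)
print(robot.move_linear([X,Y,21.3],speed=25,f_stop=5))
print(robot.current_t(),robot.current_tcp_pos(),robot.current_contact_force())
d=cam('side'); cv2.imwrite('pics/c11.png',cv2.resize(d['img'][180:280,260:360],None,fx=4,fy=4,interpolation=2))
E
python3 s11.py
```

```text
bore [586.9 204.2] lugmid [587.3 204.5] disc [587.4 204.2]
False
w 26.46703128371106 [417.85193385 198.7526768   11.21336022] 43.8083
46.5417 [571.53965816  14.8039498   36.74511635] 26.24726843730645
True
47.0833 [570.70891593  14.90181552  22.2335195 ] [ 0.2926057  -0.64242146  4.27331622]
```

View pics/c11.png

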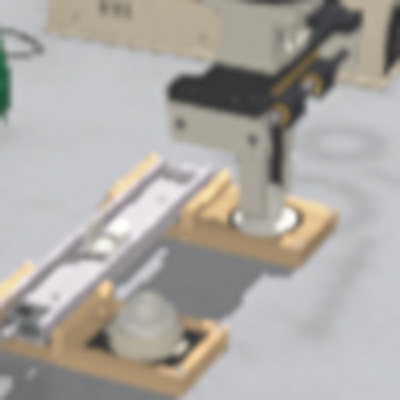

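```bash
cat > s12.py <<'E'
from h import *
robot.move_gripper(0.55)
robot.move_linear([570.7,14.9,150],speed=150)
robot.move_ptp([350,-150,220],[np.pi,0,0])
robot.sleep(0.5)
print(robot.current_t())
for n in('top','side'):
    d=cam(n); cv2.imwrite(f'pics/{n}12.png',d['img']); np.save(f'{n}12.npy',d,allow_pickle=True)
d=np.load('top12.npy',allow_pickle=True).item(); s=np.load('side12.npy',allow_pickle=True).item()
cv2.imwrite('pics/c12.png',cv2.resize(d['img'][170:270,240:390],None,fx=5.2,fy=5.2,interpolation=2))
cv2.imwrite('pics/c12s.png',cv2.resize(s['img'][180:290,240:390],None,fx=5,fy=5,interpolation=2))
E
python3 s12.py
```

```text
50.3667
```

View pics/c12.png

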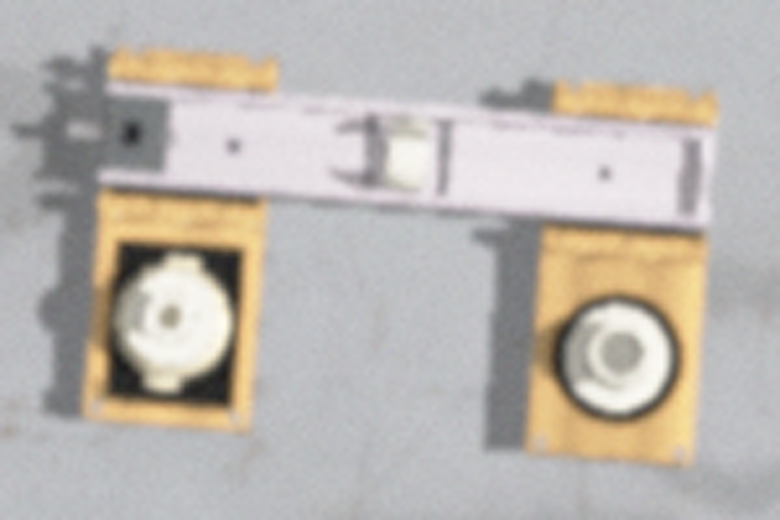

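View pics/c12s.png

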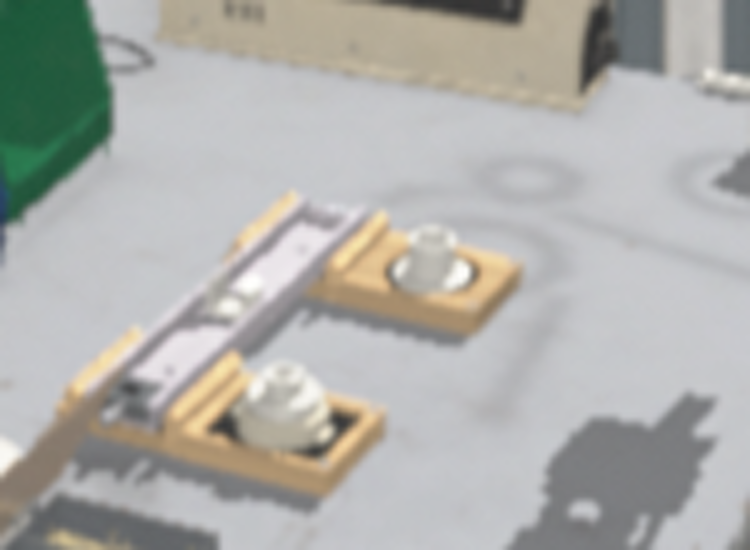

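View pics/top12.png

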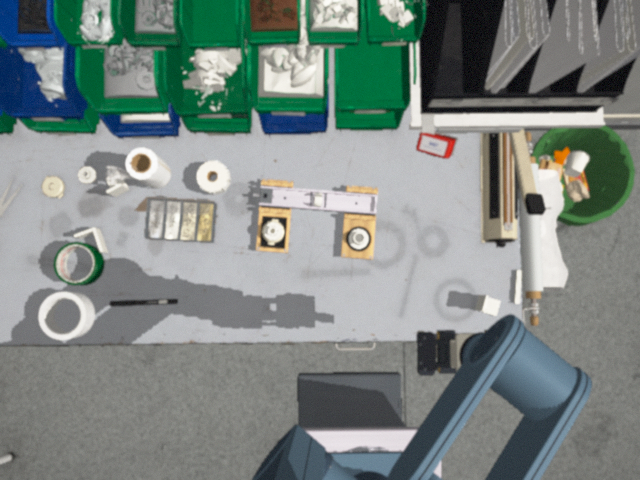

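Run:
```python
from h import *
a=np.load('top0.npy',allow_pickle=True).item()['img'].astype(int);b=np.load('top12.npy',allow_pickle=True).item()['img'].astype(int)
for n,(u0,v0,u1,v1) in dict(labels=(195,158,232,196),bracket=(474,292,504,318),marker=(105,296,180,308)).items():
    A=(a[v0:v1,u0:u1].min(2)>195) if n!='marker' else a[v0:v1,u0:u1].max(2)<80
    B=(b[v0:v1,u0:u1].min(2)>195) if n!='marker' else b[v0:v1,u0:u1].max(2)<80
    print(n,np.argwhere(A).mean(0).round(2),np.argwhere(B).mean(0).round(2))
print(robot.current_t(),robot.hand_in())
```

```text
labels [17.81 18.34] [17.84 18.66]
bracket [13.61 17.24] [13.51 17.56]
marker [ 6.18 29.66] [ 6.13 34.31]
the job is handed in; nothing more can be done
50.4667 None
```

The blind headrail is set out as asked, and I handed the job in at about 50 s of the 109 s allowed.

I worked in the order given:
1. Laid the rail in both slots, turned half round so the shaft end is at the drive rest.
2. Stood the clip upright on the seat.
3. Put the housing in the rectangular pocket with its lugs along x.
4. Set the wheel, hub up, on the housing.
5. Put the end cap, collar up, in the round pocket.

**Last checks, from the final top and side pictures:**
- **Rail:** both ends are flush with the outer edges of the rests, within about 1 mm.
- **Clip:** it stands between the ribs within about 2 mm of the middle, with its channel along the rail.
- **Housing and wheel:** the housing lies flat in its pocket, and the wheel bore is within about 0.5 mm of the housing centre.
- **End cap:** it lies flat in the round pocket with a clear gap all round.
- **Labels and bracket:** their blob centres moved by 0.3 px or less, so they were not disturbed.

**Checks that disagreed:**
- **Marker:** its dark-pixel centroid read 4.6 px different along its length. It looks to be in the same place, at about columns 110–177 in both pictures. The arm never went near it, so I put this down to the arm's shadow on the mask, but I didn't check further.
- **Grip widths:** on the round parts and the clip these read 1–3 mm under the stated sizes. The pictures showed the parts seated and centred all the same.

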